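# Pack the power-supply kit into its nests

### The job

Put the four loose parts of the power-supply kit away, each upright and flat on the floor of the shallow white nest made for its shape and size: the transformer in the wide rectangular nest, the finned heatsink in the long narrow one, the large capacitor in the large round one and the small capacitor in the small round one. Let go of them all, and leave the solder reel and the screwdriver where they lie.

Things in the scene. Friction and masses are not known exactly. Their poses are not given: they have to be found in the camera images.
- transformer: Mains transformer, loose, stands upright on the mat (top at z = 3 mm): 56 (x) x 40 (y) x 42 (z) mm. Steel base plate 56 x 40 x 3 mm; dark steel core 56 x 24 mm, up to the top; yellowish coil in the middle, 34 (x) x 40 (y) mm, from 9 to 37 mm above the underside: grip the coil across y, 40 mm wide. 0.2 to 0.34 kg. Origin: centre of its underside; z up. It fits its nest either way round (half turn).
- large_capacitor: Large black capacitor can with an aluminium top, loose, upright cylinder 42 mm in diameter, 52 mm high, about 0.1 kg. Origin: centre of its underside; z up. 
- small_capacitor: Small black capacitor can with an aluminium top, loose, upright cylinder 22 mm in diameter, 36 mm high, about 0.025 kg. Origin: centre of its underside; z up. 
- heatsink: Bare aluminium heatsink, loose, 70 (x) x 26 (y) x 34 (z) mm: a base plate 6 mm thick with five upright fins 3 mm thick that run along x, the outer two flush with its long sides: grip across y, 26 mm wide. About 0.075 kg. Origin: centre of its underside; z up. It fits its nest either way round (half turn).
- transformer_nest: Nest for the transformer: wide rectangular shallow tray, outside 82 (x) x 64 (y) mm, inside 72 x 54 mm; the transformer's x goes along the nest's x. White plastic with a dark inner floor; fixed to the bench. Floor 3 mm thick, rim 8 mm high overall (5 mm above the floor), 5 mm thick. Origin: centre of its underside, on the red mat (its top at world z = 3 mm); z up.
- large_round_nest: Nest for the large capacitor: round shallow tray, outside 68 mm, inside 58 mm in diameter. White plastic with a dark inner floor; fixed to the bench. Floor 3 mm thick, rim 8 mm high overall (5 mm above the floor), 5 mm thick. Origin: centre of its underside, on the red mat (its top at world z = 3 mm); z up.
- small_round_nest: Nest for the small capacitor: round shallow tray, outside 48 mm, inside 38 mm in diameter. White plastic with a dark inner floor; fixed to the bench. Floor 3 mm thick, rim 8 mm high overall (5 mm above the floor), 5 mm thick. Origin: centre of its underside, on the red mat (its top at world z = 3 mm); z up.
- long_nest: Nest for the heatsink: long narrow shallow tray, outside 96 (x) x 52 (y) mm, inside 86 x 42 mm; the heatsink's x goes along the nest's x. White plastic with a dark inner floor; fixed to the bench. Floor 3 mm thick, rim 8 mm high overall (5 mm above the floor), 5 mm thick. Origin: centre of its underside, on the red mat (its top at world z = 3 mm); z up.
- solder_reel: Bystander: reel of solder lying flat, two blue flanges 58 mm in diameter, grey metal between, 30 mm high, loose. Origin: centre of its underside; z up. Leave it where it is.
- screwdriver: Bystander: red-handled screwdriver, loose, lying at the far edge of the mat, roughly across it; handle 85 x 20 x 20 mm on the -x side of its origin, blade to +92 mm on the +x side. Origin: on the underside, near where handle and blade meet. Leave it where it is.
Things that resemble listed ones, but are neither listed nor needed, are in the scene too. What is meant by the heatsink is not green or orange, and is the smaller of those in its own colour.

How it is judged (in metres and radians):
At the end, for the whole second after the job is handed in: Each part stands upright (within 0.06 rad) flat on the floor of its own nest (underside under 5.5 mm above the nest's underside), its centre within 12 mm of the nest's centre (9.5 mm for the capacitors) in plan, that is, inside the rim; at rest and not touched by the fingers (horizontal distance between transformer and transformer_nest below 0.012 m and z of transformer in the frame of transformer_nest below 0.0055 m and angle between each of transformer, large_capacitor, small_capacitor, heatsink's own z axis and vertical below 0.06 rad and linear speed of each of transformer, large_capacitor, small_capacitor, heatsink below 0.02 m/s and angular speed of each of transformer, large_capacitor, small_capacitor, heatsink below 0.2 rad/s and contact force between each of transformer, large_capacitor, small_capacitor, heatsink and the fingers below 0.05 N and horizontal distance between large_capacitor and large_round_nest below 0.0095 m and z of large_capacitor in the frame of large_round_nest below 0.0055 m and horizontal distance between small_capacitor and small_round_nest below 0.0095 m and z of small_capacitor in the frame of small_round_nest below 0.0055 m and horizontal distance between heatsink and long_nest below 0.012 m and z of heatsink in the frame of long_nest below 0.0055 m).
It fails at once if the solder reel is shifted by more than 20 mm (distance of solder_reel from where it was at the start of the episode above 0.02 m).
It fails at once if the screwdriver is shifted by more than 20 mm (distance of screwdriver from where it was at the start of the episode above 0.02 m).
It also fails if it takes over 120 s, if anything falls off the work surface, if the arm or the gripper's body presses on something with over 40 N, if the wrist force passes 120 N, or if a joint passes its speed limit or range.

### The arm

A 7-joint arm with a two-finger parallel gripper is mounted at the origin on the work surface. World frame = base frame: x ahead of the robot, y to its left, z up, the work surface at z = 0. Lengths are in mm, angles in degrees, forces in N, time in s.
With the tool pointing down it reaches from about 425 to 875 mm from the base axis. Payload 4.7 kg.
Tool frame: the origin (TCP) lies midway between the tips of the shut fingers; the grasp point (between the pads) lies 19 mm behind it; z points along the fingers, y is the line along which they close (so a half turn about z gives the same grasp; the last joint's range is limited). The gripper opens to 87 mm and grips with 3 to 60 N. Pads are 19 mm wide; open, the fingers measure 117 mm over their backs; the gripper's body (75 mm by 190 mm) begins 51 mm behind the grasp point.
Start: joints at [75.407, 18.392, -4.016, 83.108, 1.295, 78.541, -3.26], TCP at [172.602, -626.685, 222.587] pointing down, gripper open.
Joint ranges: [-163.93, 163.93], [-17.29, 119.83], [-79.2, 71.16], [3.27, 140.29], [-89.18, 269.18], [5.43, 117.66], [-154.24, 154.24]. Speed limits (degrees/s): [147.25, 147.25, 180, 180, 180, 180, 180].

### API

Orientations are given as a 3x3 rotation matrix whose columns are the frame's x, y, z axes.
In Python, from station import robot gives the robot as it stands. The module is installed in compiled form; this text tells all that it offers.
- The arm moves only by the tool play_rows, never from a script. Its argument "moves" is text: rows parted by semicolons, each of 6 numbers parted by spaces: the shift along the world's x, y, z normalised to -1 to 1, where 1 is 0.03 m, then the turn, a rotation vector about the world's x, y, z normalised to -1 to 1, where 1 is 0.1 rad. A call has exactly 10 rows; each row shifts and turns the commanded pose from where the row before left it; what a row does not reach is not made up. A row lasts 1/12 s, in which the tool goes at most 41.7 mm and 7.16 degrees, less where a joint would pass 70% of its speed; a pose out of reach is approached as far as the arm can. A call with a number of a shift or a turn outside -1 to 1 is refused whole. A call with a gripper value outside its range is refused whole. "gripper" is the opening, from 0 (shut) to 1 (fully open), set as the call begins (left out, the last holds). The fingers move at their own pace and stop on an object; "grip_force" is the grip in N (left out, the last holds). Time passes only in rows, so rows that do not move let the fingers close, or fill a call up. It gives the time, the measured TCP pose, the force, the opening and the grip force at its end, in the units of the state.
- robot.state(): the state, without advancing time (a new reading comes with each control period).
- robot.capture(name): name is "scene" or "top" or "wrist"; returns a dict with "img" (480x640x3 uint8, red, green, blue), "depth" (480x640 float32, mm along the optical axis (not along the pixel's ray), 0 where there is no reading), "fx", "fy", "cx", "cy" (pixels), "rvec" (rotation vector, rad) and "tvec" (3), from world to camera coordinates, as OpenCV has them; the wrist camera has in their place "T_tool_cam" (4x4, takes a point from camera to tool coordinates, whose origin is the TCP and whose axes are the flange's). Camera axes: x right, y down, z forward; pixel columns grow to the right and rows downward; lengths in mm; the calibration is good to about 2 mm. The wrist camera is an equidistant fisheye: a pixel r from the principal point sees the ray r / f radians off the axis. A picture is of the moment at which its call begins: read the wrist's pose just before it.
- robot.hand_in(): hands the job in; it is judged then, once.
The state is a dict: "t": time; "qpos": joint angles; "joint_vel": joint speeds; "joint_efforts": joint torques, N m; "tool_pos": TCP position; "tool_rot": TCP orientation; "contact_force": force on the tool from outside, world axes, zero at the start; "wrist_torque": the same for the moment, N m; "gripper_width": finger opening in mm; "finger_force": force on a finger pad.
Only numpy, scipy, OpenCV 4.12 (cv2) and the standard library are available. Lean on these libraries where they do the work, as an engineer would, in place of code of your own. Each camera call takes 0.05 s, during which the arm holds its last target. There are 200 camera calls.

## Working session

There is one attempt and no reset: what is moved stays moved. The work goes in short steps, Python scripts to look and compute and a tool call to move; the robot and the scene stay as the last step left them, time stands still between calls to the robot, and variables do not carry over. Pictures are saved under pics/ and viewed, at most 14 in all, crops included, and the job is handed in when it is done.

Besides the shell and the picture viewer there is one more tool, called after "Emit:" as name(argument=value, ...), one argument or row to a line, values as JSON. play_rows: Moves the arm, as the interface text tells. Its arguments: {"type":"object","properties":{"moves":{"type":"string"},"gripper":{"type":"number"},"grip_force":{"type":"number"}},"required":["moves"]}

```bash
mkdir -p pics; python3 - <<'E'
from station import robot
import cv2,numpy as np,pickle
s=robot.state();print({k:np.round(v,2).tolist() for k,v in s.items()})
for n in("top","scene"):
    c=robot.capture(n);pickle.dump(c,open(n+".pkl","wb"));cv2.imwrite(f"pics/{n}0.png",c["img"][:,:,::-1])
    R=cv2.Rodrigues(c["rvec"])[0];print(n,(-R.T@c["tvec"]).round(),R.round(2).tolist(),c["fx"])
E
```

```text
{'t': 0.0, 'qpos': [75.41, 18.44, -4.01, 83.18, 1.29, 78.54, -3.26], 'joint_vel': [-0.05, -0.02, -0.02, 0.0, 0.18, -0.04, -0.07], 'joint_efforts': [0.0, -49.13, -0.4, -31.25, -0.06, 0.04, 0.0], 'tool_pos': [172.4, -626.12, 221.43], 'tool_rot': [[0.96, 0.27, -0.0], [0.27, -0.96, 0.0], [-0.0, -0.0, -1.0]], 'contact_force': [-0.07, -0.07, -0.6], 'wrist_torque': [0.01, -0.0, 0.01], 'finger_force': 0.0, 'gripper_width': 87.03}
top [ 335.  -16. 1177.] [[0.01, -1.0, -0.0], [-0.99, -0.01, -0.12], [0.12, 0.01, -0.99]] 555.3307412895186
scene [1342.  119.  925.] [[-0.16, 0.99, 0.02], [0.71, 0.12, -0.69], [-0.69, -0.1, -0.72]] 603.3254008455701
```

View pics/top0.png

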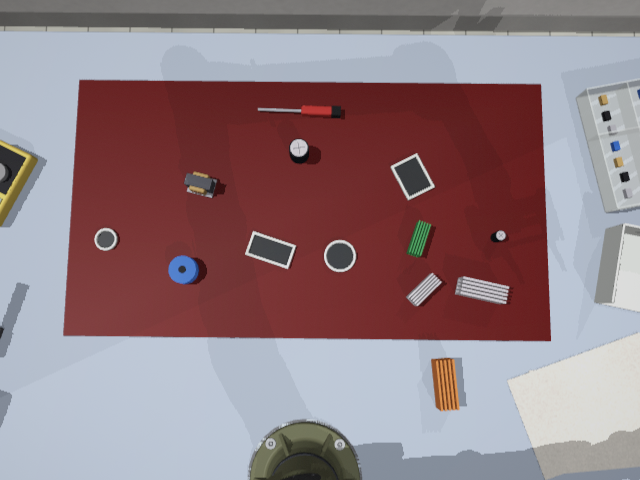

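View pics/scene0.png

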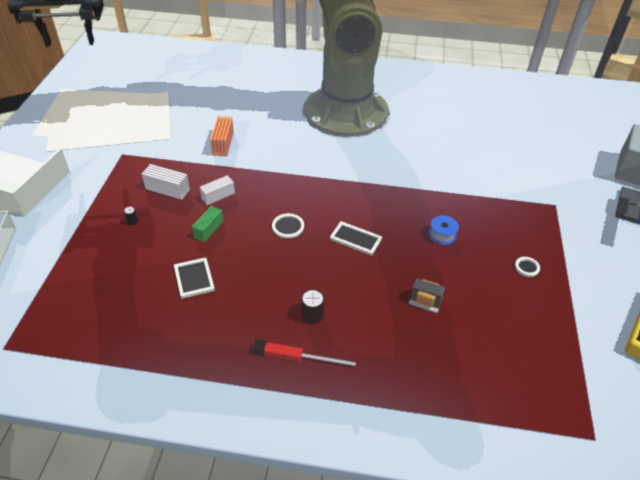

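The top view shows these candidates for the heatsink: small grey (424,290), large grey (482,290), green (419,239), orange (446,384). I choose (424,290). The transformer is at (201,184), the large capacitor at (299,150) and the small capacitor at (500,236). The nests are at (413,177) wide, (270,250) long, (340,256) large round and (106,239) small round. The reel is at (184,270) and the screwdriver at (300,110).

```bash
cat > h.py <<'E'
import numpy as np,cv2,pickle
def cast(c,uv,z):
    R=cv2.Rodrigues(c["rvec"])[0];o=-R.T@np.ravel(c["tvec"]);uv=np.reshape(uv,(-1,2)).astype(float)
    d=np.c_[(uv[:,0]-c["cx"])/c["fx"],(uv[:,1]-c["cy"])/c["fy"],np.ones(len(uv))]@R
    return (o+d*((z-o[2])/d[:,2])[:,None])[:,:2]
def rect(P):
    (c,s,a)=cv2.minAreaRect(P.astype(np.float32))
    if s[0]<s[1]: s=s[::-1];a+=90
    return np.round(c,1),np.round(s,1),round((a+90)%180-90,1)   # long-axis angle from world x
E
python3 - <<'E'
from h import *
c=pickle.load(open("top.pkl","rb"));im=c["img"];hsv=cv2.cvtColor(im,cv2.COLOR_RGB2HSV)
white=((hsv[...,1]<70)&(hsv[...,2]>110)).astype(np.uint8);notmat=(~((im[...,0]>1.8*im[...,1].astype(float)+15))).astype(np.uint8)
def f(name,m,uv,z,r=32):
    w=np.zeros_like(m);cv2.circle(w,uv,r,1,-1);n,l,st,ce=cv2.connectedComponentsWithStats(m*w)
    k=1+np.argmax(st[1:,4]);ct=max(cv2.findContours((l==k).astype(np.uint8),0,1)[0],key=cv2.contourArea)
    P=cast(c,ct,z);(e,rr)=cv2.minEnclosingCircle(P.astype(np.float32));print(name,*rect(P),"circ",np.round(e,1),round(rr,1),"area",st[k,4])
f("tnest",white,(413,177),11);f("lnest",white,(270,250),11);f("Lround",white,(340,256),11,26);f("sround",white,(106,239),11,20)
f("heatsink",white,(424,290),37,24);f("bigHS",white,(482,290),37);f("Lcap",white,(299,148),55,13);f("scap",white,(501,236),39,9)
f("transf",notmat,(201,184),30,24)
d=c["depth"];R=cv2.Rodrigues(c["rvec"])[0]
V,U=np.mgrid[:480,:640];X=np.stack([(U-c["cx"])/c["fx"]*d,(V-c["cy"])/c["fy"]*d,d],-1)-np.ravel(c["tvec"]);W=X@R
for n,(u,v),h in[("hs",(424,290),30),("L",(299,148),48),("s",(501,236),30),("t",(201,184),40),("reel",(184,270),25),("sd",(300,110),10),("green",(419,239),20)]:
    p=W[v-26:v+26,u-26:u+26].reshape(-1,3);q=p[(p[:,2]>h)&(p[:,2]<80)];print(n,len(q),q.mean(0).round(1),q.max(0).round(1), rect(q[:,:2]))
s=im[130:310,150:530];print
a=cv2.resize(im[215:315,395:515],None,fx=5,fy=5,interpolation=2);b=cv2.resize(im[160:210,180:230],(500,500),interpolation=2);
cv2.imwrite("pics/crop1.png",cv2.resize(np.hstack([a,b]),(800,364))[:,:,::-1])
E
```

```text
tnest [ 626.9 -223.3] [84.4 67.1] 27.3 circ [ 627.1 -223.7] 52.1 area 459
lnest [465.5  78.2] [97.3 54.4] 72.2 circ [465.5  78.3] 53.6 area 435
Lround [454.2 -68.7] [65.8 65.5] 0.6 circ [454.2 -68.5] 34.8 area 308
sround [484.2 428.8] [47.1 47.1] -89.4 circ [484.5 429.1] 25.0 area 212
heatsink [ 384.4 -239.8] [74.7 30. ] -45.1 circ [ 384.4 -239.8] 39.7 area 543
bigHS [ 384.2 -358.6] [106.1  40.6] 78.2 circ [ 383.6 -358.3] 55.0 area 980
Lcap [674.5  19.7] [36.4 35.4] 0.6 circ [674.7  19.6] 18.8 area 250
scap [ 497.7 -399.5] [18.9 18.3] -63.1 circ [ 497.8 -399.2] 10.1 area 75
transf [601.8 228.1] [68.2 48.3] 76.4 circ [599.5 228.5] 38.3 area 657
hs 310 [ 385.3 -243.7   36.4] [ 415.5 -207.8   40.9] (array([ 383.7, -242. ]), array([71.5, 26.5]), -46.0)
L 315 [672.3  19.9  54.9] [693.6  39.5  61.4] (array([672.9,  19.6]), array([41.4, 39.6]), 0.6)
s 95 [ 495.8 -398.1   38.1] [ 506.1 -388.2   43.6] (array([ 495.7, -398.5]), array([20.9, 20.4]), -27.8)
t 380 [601.7 228.8  44.9] [623.7 258.5  51.4] (array([602.3, 229.2]), array([57.2, 38.1]), 78.0)
reel 611 [419.4 258.   33.6] [447.6 287.4  39.6] (array([419.6, 257.8]), array([56.7, 56.3]), -38.9)
sd 344 [766.    3.9  20. ] [813.2  75.4  31.1] (array([766.2,  19.4]), array([110.8,  84.9]), -84.1)
green 441 [ 488.9 -232.4   33.1] [ 526.7 -209.9   42.2] (array([ 489.2, -233. ]), array([70.6, 26.9]), -18.2)
```

View pics/crop1.png

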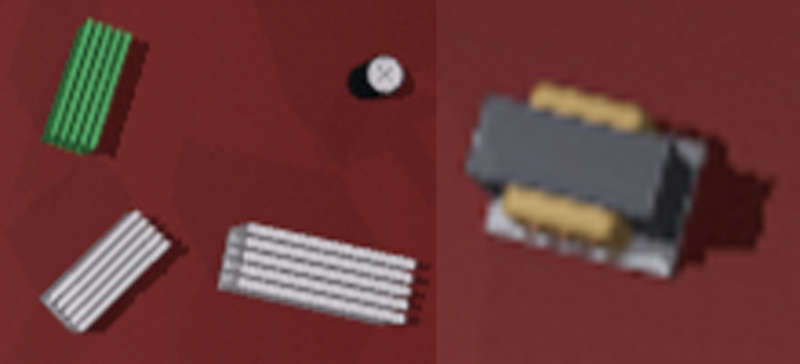

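The crop confirms it. The heatsink is the smaller bare grey one (left, 424,290), next to a larger grey one and a green one. I start with the small capacitor.

Emit:
play_rows(
  moves="1 0.7 0 0 0 0;1 0.7 0 0 0 0;1 0.7 0 0 0 0;1 0.7 0 0 0 0;1 0.7 0 0 0 0;1 0.7 0 0 0 0;1 0.7 0 0 0 0;1 0.7 0 0 0 0;1 0.7 0 0 0 0;1 0.7 0 0 0 0",
  gripper=0.7,
)

```text
t: 0.93
tool_pos: [473.6, -415.3, 222.2]
tool_rot: [[0.964, 0.265, -0.001], [0.265, -0.964, 0.0], [-0.001, -0.0, -1.0]]
contact_force: [0.2, -0.6, -0.2]
gripper_width: 60.9
finger_force: 0.0
```

Emit:
play_rows(
  moves="0.38 0.27 -0.5 0 0 0;0.38 0.27 -0.5 0 0 0;0 0 -0.5 0 0 0;0 0 -0.5 0 0 0;0 0 -0.5 0 0 0;0 0 -0.5 0 0 0;0 0 -0.4 0 0 0;0 0 0 0 0 0;0 0 0 0 0 0;0 0 0 0 0 0",
)

```text
t: 1.77
tool_pos: [495.8, -400.8, 121.4]
tool_rot: [[0.964, 0.266, 0.001], [0.266, -0.964, -0.001], [0.001, 0.001, -1.0]]
contact_force: [0.6, 0.4, 0.8]
gripper_width: 61.1
finger_force: 0.0
```

```bash
cat >> h.py <<'E'
def wcast(c,s,uv,z):
    uv=np.reshape(uv,(-1,2)).astype(float);p=(uv-[c["cx"],c["cy"]])/c["fx"];th=np.hypot(*p.T)
    d=np.c_[p*(np.sin(th)/np.maximum(th,1e-9))[:,None],np.cos(th)];T=np.array(c["T_tool_cam"])
    R=np.array(s["tool_rot"]);o=R@T[:3,3]+s["tool_pos"];d=d@(R@T[:3,:3]).T
    return (o+d*((z-o[2])/d[:,2])[:,None])[:,:2]
def wshot(name):
    from station import robot
    s=robot.state();c=robot.capture("wrist");cv2.imwrite(f"pics/{name}.png",c["img"][:,:,::-1]);pickle.dump((c,s),open(name+".pkl","wb"));return c,s
E
python3 - <<'E'
from h import *
c,s=wshot("w1");print(s["tool_pos"])
E
```

```text
[ 495.83907451 -400.7851515   121.37873734]
```

View pics/w1.png

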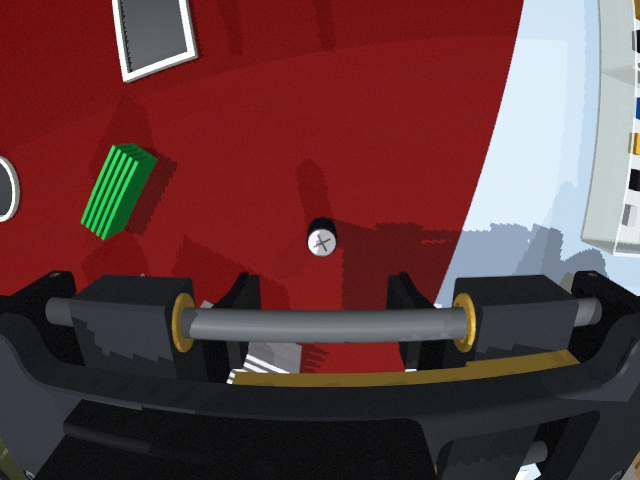

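The capacitor's top is at (322,242), between the fingers. I'll check it by casting a ray.

```bash
python3 - <<'E'
from h import *
c,s=pickle.load(open("w1.pkl","rb"))
print(wcast(c,s,[(322,242),(107,232),(128,146)],39).round(1))
E
```

```text
[[ 497.3 -398.8]
 [ 460.4 -236.8]
 [ 529.  -245.3]]
```

Emit:
play_rows(
  moves="0.04 0.05 -0.5 0 0 0;0 0 -0.5 0 0 0;0 0 -0.5 0 0 0;0 0 -0.5 0 0 0;0 0 -0.5 0 0 0;0 0 -0.5 0 0 0;0 0 -0.4 0 0 0;0 0 -0.2 0 0 0;0 0 0 0 0 0;0 0 0 0 0 0",
)

```text
t: 2.65
tool_pos: [497.0, -399.2, 13.1]
tool_rot: [[0.964, 0.266, 0.001], [0.266, -0.964, -0.0], [0.0, 0.001, -1.0]]
contact_force: [-0.1, -0.3, -0.1]
gripper_width: 61.0
finger_force: 0.0
```

Emit:
play_rows(
  moves="0 0 0 0 0 0;0 0 0 0 0 0;0 0 0 0 0 0;0 0 0 0 0 0;0 0 0 0 0 0;0 0 0 0 0 0;0 0 0 0 0 0;0 0 0 0 0 0;0 0 0 0 0 0;0 0 0 0 0 0",
  gripper=0.1,
  grip_force=12,
)

```text
t: 3.48
tool_pos: [496.6, -399.0, 12.6]
tool_rot: [[0.964, 0.266, -0.0], [0.266, -0.964, -0.0], [-0.0, 0.0, -1.0]]
contact_force: [-0.2, -0.3, 0.4]
gripper_width: 21.3
finger_force: 12.0
```

Emit:
play_rows(
  moves="0 0 0.2 0 0 0;0 0 0.4 0 0 0;0 0 0.6 0 0 0;0 0 0.6 0 0 0;0 0 0.6 0 0 0;0 0 0.6 0 0 0;0 0.2 0.3 0 0 0;0 0.5 0.2 0 0 0;0 0.8 0 0 0 0;0 1 0 0 0 0",
)

```text
t: 4.32
tool_pos: [496.0, -323.5, 117.7]
tool_rot: [[0.965, 0.263, 0.0], [0.263, -0.965, -0.0], [-0.0, 0.0, -1.0]]
contact_force: [1.6, 1.1, 0.5]
gripper_width: 21.2
finger_force: 12.0
```

Emit:
play_rows(
  moves="0 1 0 0 0 0.5;0 1 0 0 0 0.5;0 1 0 0 0 0.5;0 1 0 0 0 0.5;0 1 0 0 0 0.5;0 1 0 0 0 0.5;0 1 0 0 0 0.5;0 1 0 0 0 0.5;0 1 0 0 0 0.5;0 1 0 0 0 0.5",
)

```text
t: 5.15
tool_pos: [495.0, -21.2, 117.1]
tool_rot: [[0.716, 0.698, -0.001], [0.698, -0.716, -0.0], [-0.001, -0.001, -1.0]]
contact_force: [0.8, -0.0, 0.3]
gripper_width: 21.2
finger_force: 12.0
```

Emit:
play_rows(
  moves="0 1 0 0 0 0.5;0 1 0 0 0 0.5;0 1 0 0 0 0.5;0 1 0 0 0 0.5;0 1 0 0 0 0.5;0 1 0 0 0 0.5;0 1 0 0 0 0.5;0 1 0 0 0 0.5;0 1 0 0 0 0.5;0 1 0 0 0 0.5",
)

```text
t: 5.98
tool_pos: [494.6, 277.9, 117.2]
tool_rot: [[0.294, 0.956, -0.001], [0.956, -0.294, -0.001], [-0.001, -0.001, -1.0]]
contact_force: [-0.4, 0.2, -0.6]
gripper_width: 21.5
finger_force: 12.0
```

Emit:
play_rows(
  moves="0 1 0 0 0 0;0 1 0 0 0 0;0 1 0 0 0 0;0 0.8 0 0 0 0;-0.1 0.6 0 0 0 0;-0.1 0.4 0 0 0 0;-0.1 0.2 0 0 0 0;-0.1 0 0 0 0 0;0 0 0 0 0 0;0 0 0 0 0 0",
)

```text
t: 6.82
tool_pos: [484.9, 424.5, 117.5]
tool_rot: [[0.298, 0.954, 0.0], [0.954, -0.298, -0.002], [-0.001, 0.001, -1.0]]
contact_force: [-0.1, -0.0, 0.3]
gripper_width: 21.4
finger_force: 12.0
```

```bash
python3 - <<'E'
from h import *
c,s=wshot("w2");print(s["tool_pos"],s["tool_rot"])
E
```

```text
[484.86260566 424.45916392 117.4983537 ] [[ 2.98481066e-01  9.54415450e-01  4.48467079e-04]
 [ 9.54414447e-01 -2.98479971e-01 -1.66440075e-03]
 [-1.45467135e-03  9.24815570e-04 -9.99998514e-01]]
```

View pics/w2.png

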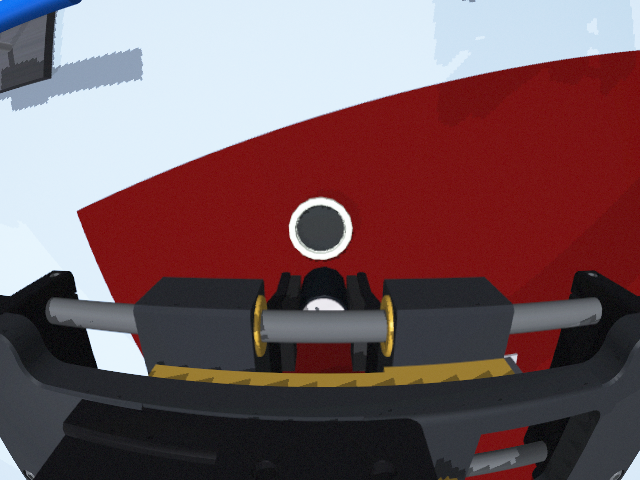

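The small nest is at (321,228), unobstructed. I'll compute its centre from this view.

```bash
python3 - <<'E'
from h import *
c,s=pickle.load(open("w2.pkl","rb"))
print(wcast(c,s,(321,228.5),11).round(1))
E
```

```text
[[485.  430.4]]
```

Emit:
play_rows(
  moves="0 0.17 -0.5 0 0 0;0 0 -0.5 0 0 0;0 0 -0.5 0 0 0;0 0 -0.5 0 0 0;0 0 -0.5 0 0 0;0 0 -0.4 0 0 0;0 0 -0.3 0 0 0;0 0 -0.15 0 0 0;0 0 0 0 0 0;0 0 0 0 0 0",
)

```text
t: 7.7
tool_pos: [484.8, 431.5, 17.2]
tool_rot: [[0.297, 0.955, 0.0], [0.955, -0.297, 0.001], [0.001, 0.0, -1.0]]
contact_force: [-0.5, 0.0, -1.0]
gripper_width: 21.4
finger_force: 12.0
```

Emit:
play_rows(
  moves="0 0 -0.03 0 0 0;0 0 0 0 0 0;0 0 0 0 0 0;0 0 0 0 0 0;0 0 0 0 0 0;0 0 0 0 0 0;0 0 0 0 0 0;0 0 0 0 0 0;0 0 0 0 0 0;0 0 0 0 0 0",
  gripper=0.5,
)

```text
t: 8.53
tool_pos: [484.6, 431.1, 16.2]
tool_rot: [[0.297, 0.955, 0.0], [0.955, -0.297, -0.0], [-0.0, 0.0, -1.0]]
contact_force: [0.6, 0.2, -0.7]
gripper_width: 43.5
finger_force: 0.0
```

Emit:
play_rows(
  moves="0 0 0.2 0 0 0;0 0 0.4 0 0 0;0 0 0.6 0 0 0;0 0 0.6 0 0 0;0 0 0.6 0 0 0;0 0 0.6 0 0 0;0.2 -0.4 0.4 0 0 0;0.3 -0.7 0.2 0 0 0;0.5 -0.9 0 0 0 0;0.5 -0.9 0 0 0 0",
)

```text
t: 9.37
tool_pos: [529.9, 344.7, 126.6]
tool_rot: [[0.295, 0.956, 0.003], [0.956, -0.295, 0.002], [0.002, 0.002, -1.0]]
contact_force: [0.8, -0.5, 0.2]
gripper_width: 43.3
finger_force: 0.0
```

Emit:
play_rows(
  moves="0.5 -0.8 0 0 0 0.4;0.5 -0.8 0 0 0 0.4;0.5 -0.8 0 0 0 0;0.5 -0.7 0 0 0 0;0.4 -0.5 0 0 0 0;0 -0.3 0 0 0 0;0 0 0 0 0 0;0 0 0 0 0 0;0 0 0 0 0 0;0 0 0 0 0 0",
  gripper=0.9,
)

```text
t: 10.2
tool_pos: [600.4, 229.4, 124.6]
tool_rot: [[0.217, 0.976, 0.0], [0.976, -0.217, 0.001], [0.001, -0.0, -1.0]]
contact_force: [0.4, 0.8, -0.4]
gripper_width: 78.1
finger_force: 0.0
```

```bash
python3 - <<'E'
from h import *
c,s=wshot("w3");print(s["tool_pos"])
E
```

```text
[600.38864501 229.36926639 124.63486584]
```

View pics/w3.png

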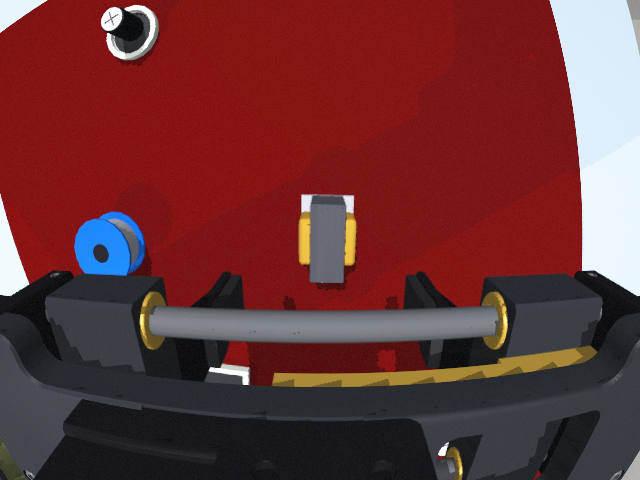

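The small capacitor stands in its nest at (120,25). The transformer's core is at about (327,245) and is nearly aligned with the fingers.

```bash
python3 - <<'E'
from h import *
c,s=pickle.load(open("w3.pkl","rb"))
im=c["img"].astype(int);m=((im.max(2)-im.min(2)<25)&(im.max(2)<115)).astype(np.uint8)
w=np.zeros_like(m);w[195:288,300:356]=1;m=cv2.morphologyEx(m*w,2,np.ones((3,3),np.uint8))
ct=max(cv2.findContours(m,0,1)[0],key=cv2.contourArea);print(cv2.boundingRect(ct),rect(wcast(c,s,ct,45)))
P=wcast(c,s,[(311,206),(344,206),(345,283),(311,283)],45);print(P.round(1),rect(P))
E
```

```text
(311, 196, 34, 10) (array([610. , 259.8]), array([21.9,  6.1]), -12.5)
[[598.5 258.6]
 [620.  253.8]
 [609.6 199.8]
 [586.2 205. ]] (array([603.9, 229.2]), array([55., 24.]), 77.5)
```

Emit:
play_rows(
  moves="0.1 0 -0.5 0 0 0;0 0 -0.5 0 0 0;0 0 -0.5 0 0 0;0 0 -0.5 0 0 0;0 0 -0.5 0 0 0;0 0 -0.5 0 0 0;0 0 -0.4 0 0 0;0 0 -0.27 0 0 0;0 0 0 0 0 0;0 0 0 0 0 0",
)

```text
t: 11.08
tool_pos: [604.5, 227.1, 13.7]
tool_rot: [[0.22, 0.975, -0.001], [0.975, -0.22, -0.0], [-0.0, -0.001, -1.0]]
contact_force: [0.7, 0.5, 1.1]
gripper_width: 78.3
finger_force: 0.0
```

Emit:
play_rows(
  moves="0 0 0 0 0 0;0 0 0 0 0 0;0 0 0 0 0 0;0 0 0 0 0 0;0 0 0 0 0 0;0 0 0 0 0 0;0 0 0 0 0 0;0 0 0 0 0 0;0 0 0 0 0 0;0 0 0 0 0 0",
  gripper=0.3,
  grip_force=30,
)

```text
t: 11.92
tool_pos: [604.1, 227.2, 14.2]
tool_rot: [[0.22, 0.975, -0.001], [0.975, -0.22, -0.0], [-0.001, -0.001, -1.0]]
contact_force: [-3.2, -0.6, 3.2]
gripper_width: 39.7
finger_force: 30.0
```

Emit:
play_rows(
  moves="0 0 0.2 0 0 0;0 0 0.4 0 0 0;0 0 0.5 0 0 0;0 0 0.6 0 0 0;0 0 0.6 0 0 0;0 0 0.6 0 0 0;0 0 0.5 0 0 0;0 0 0.4 0 0 0;0 -0.2 0.2 0 0 0;0 -0.5 0 0 0 0",
)

```text
t: 12.75
tool_pos: [604.8, 209.2, 136.5]
tool_rot: [[0.216, 0.976, 0.003], [0.976, -0.216, 0.003], [0.004, 0.002, -1.0]]
contact_force: [-0.5, -0.1, -2.6]
gripper_width: 40.3
finger_force: 30.0
```

Emit:
play_rows(
  moves="0.1 -0.7 0 0 0 -0.5;0.1 -0.9 0 0 0 -0.5;0.1 -1 0 0 0 -0.5;0.1 -1 0 0 0 -0.5;0.1 -1 0 0 0 -0.5;0.1 -1 0 0 0 -0.5;0.1 -1 0 0 0 -0.5;0 -1 0 0 0 -0.5;0 -1 0 0 0 -0.5;0 -1 0 0 0 -0.5",
)

```text
t: 13.58
tool_pos: [624.8, -84.0, 133.7]
tool_rot: [[0.663, 0.749, -0.001], [0.749, -0.663, -0.0], [-0.001, -0.001, -1.0]]
contact_force: [0.8, -0.6, -2.7]
gripper_width: 40.1
finger_force: 30.0
```

Emit:
play_rows(
  moves="0 -1 0 0 0 -0.5;0 -1 0 0 0 -0.5;0 -0.9 0 0 0 -0.5;0 -0.7 0 0 0 -0.5;0 -0.5 0 0 0 -0.5;0 -0.3 0 0 0 -0.5;0 0 0 0 0 -0.5;0 0 0 0 0 -0.2;0 0 0 0 0 0;0 0 0 0 0 0",
)

```text
t: 14.42
tool_pos: [625.9, -212.4, 134.1]
tool_rot: [[0.886, 0.463, 0.0], [0.463, -0.886, 0.001], [0.0, -0.001, -1.0]]
contact_force: [0.1, 0.1, -2.5]
gripper_width: 39.8
finger_force: 30.0
```

```bash
python3 - <<'E'
from h import *
c,s=wshot("w4");print(s["tool_pos"],s["tool_rot"])
E
```

```text
[ 625.90279374 -212.3884694   134.06564417] [[ 8.86439803e-01  4.62843899e-01  1.04326005e-05]
 [ 4.62843751e-01 -8.86439536e-01  7.81651747e-04]
 [ 3.71030612e-04 -6.88058557e-04 -9.99999694e-01]]
```

View pics/w4.png

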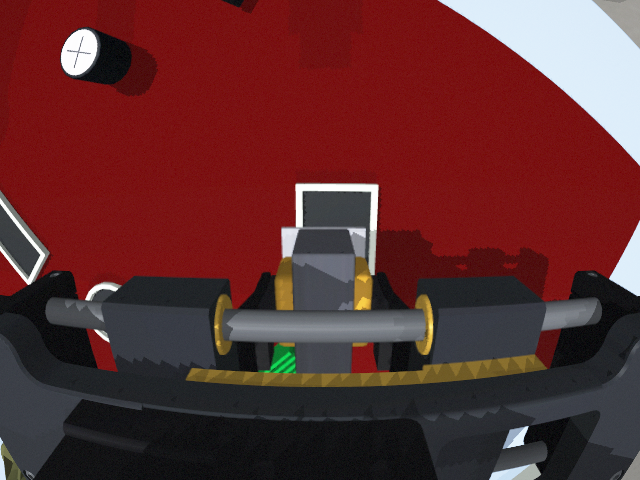

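The nest's far edge runs from (296,184) to (378,185), roughly parallel to the held part.

```bash
python3 - <<'E'
from h import *
c,s=pickle.load(open("w4.pkl","rb"))
a,b=wcast(c,s,[(296,184.5),(378.5,185.5)],11);d=b-a;ang=np.degrees(np.arctan2(d[1],d[0]));n=np.array([-d[1],d[0]])/np.hypot(*d)
print(a,b,np.hypot(*d),ang,(a+b)/2-41*n)
E
```

```text
[ 648.21375349 -176.01039261] [ 677.49846844 -233.13856208] 64.19674661863722 -62.85967531998162 [ 626.3705401  -223.27750166]
```

Emit:
play_rows(
  moves="-0.04 -0.2 -0.3 0 0 -0.05;0 -0.2 -0.5 0 0 0;0 0 -0.5 0 0 0;0 0 -0.5 0 0 0;0 0 -0.5 0 0 0;0 0 -0.5 0 0 0;0 0 -0.4 0 0 0;0 0 -0.3 0 0 0;0 0 -0.2 0 0 0;0 0 -0.1 0 0 0",
)

```text
t: 15.3
tool_pos: [623.8, -225.9, 18.7]
tool_rot: [[0.89, 0.456, -0.001], [0.456, -0.89, 0.0], [-0.001, -0.001, -1.0]]
contact_force: [-0.3, 0.1, -3.1]
gripper_width: 39.6
finger_force: 30.0
```

Emit:
play_rows(
  moves="0 0 0 0 0 0;0 0 0 0 0 0;0 0 0 0 0 0;0 0 0 0 0 0;0 0 -0.05 0 0 0;0 0 0 0 0 0;0 0 0 0 0 0;0 0 0 0 0 0;0 0 0 0 0 0;0 0 0 0 0 0",
)

```text
t: 16.13
tool_pos: [624.4, -225.9, 18.6]
tool_rot: [[0.89, 0.456, -0.0], [0.456, -0.89, -0.0], [-0.0, 0.0, -1.0]]
contact_force: [-0.5, -0.6, -1.9]
gripper_width: 39.4
finger_force: 30.0
```

Within about 2 mm. I lower the last bit and release.

Emit:
play_rows(
  moves="0.02 0.04 -0.04 0 0 0;0 0 0 0 0 0;0 0 0 0 0 0;0 0 0 0 0 0;0 0 0 0 0 0;0 0 0 0 0 0;0 0 0 0 0 0;0 0 0 0 0 0;0 0 0 0 0 0;0 0 0 0 0 0",
)

```text
t: 16.97
tool_pos: [625.0, -224.7, 17.4]
tool_rot: [[0.89, 0.456, 0.0], [0.456, -0.89, -0.0], [0.0, 0.0, -1.0]]
contact_force: [-0.3, -0.6, -2.6]
gripper_width: 39.7
finger_force: 30.0
```

Emit:
play_rows(
  moves="0 0 0 0 0 0;0 0 0 0 0 0;0 0 0 0 0 0;0 0 0 0 0 0;0 0 0 0 0 0;0 0 0 0 0 0;0 0 0 0 0 0;0 0 0 0 0 0;0 0 0 0 0 0;0 0 0 0 0 0",
  gripper=0.8,
)

```text
t: 17.8
tool_pos: [625.0, -224.7, 17.4]
tool_rot: [[0.89, 0.456, -0.0], [0.456, -0.89, -0.0], [-0.0, 0.0, -1.0]]
contact_force: [0.2, -0.4, -0.0]
gripper_width: 69.6
finger_force: 0.0
```

Emit:
play_rows(
  moves="0 0 0.2 0 0 0;0 0 0.4 0 0 0;0 0 0.6 0 0 0;0 0 0.6 0 0 0;0 0 0.6 0 0 0;0 0 0.6 0 0 0;0 0 0.6 0 0 0;0 0.3 0.4 0 0 0;0 0.7 0.2 0 0 0;0 1 0 0 0 0",
)

```text
t: 18.63
tool_pos: [625.9, -167.3, 146.2]
tool_rot: [[0.892, 0.452, 0.004], [0.452, -0.892, -0.003], [0.002, 0.004, -1.0]]
contact_force: [-0.0, -0.3, 0.1]
gripper_width: 69.4
finger_force: 0.0
```

Emit:
play_rows(
  moves="0.3 1 0 0 0 0;0.3 1 0 0 0 0;0.2 1 0 0 0 0;0.2 1 0 0 0 0;0.2 0.9 0 0 0 0;0.2 0.6 0 0 0 0;0.2 0.3 0 0 0 0;0 0.1 0 0 0 0;0 0 0 0 0 0;0 0 0 0 0 0",
)

```text
t: 19.47
tool_pos: [672.9, 10.4, 143.3]
tool_rot: [[0.891, 0.455, -0.0], [0.455, -0.891, -0.001], [-0.001, 0.001, -1.0]]
contact_force: [-1.0, -1.8, 0.1]
gripper_width: 69.5
finger_force: 0.0
```

```bash
python3 - <<'E'
from h import *
c,s=wshot("w5");print(s["tool_pos"],s["tool_rot"])
E
```

```text
[672.85161285  10.35883685 143.33905449] [[ 8.90700199e-01  4.54591000e-01 -4.22806693e-04]
 [ 4.54590021e-01 -8.90699625e-01 -1.44585106e-03]
 [-1.03386464e-03  1.09561612e-03 -9.99998865e-01]]
```

View pics/w5.png

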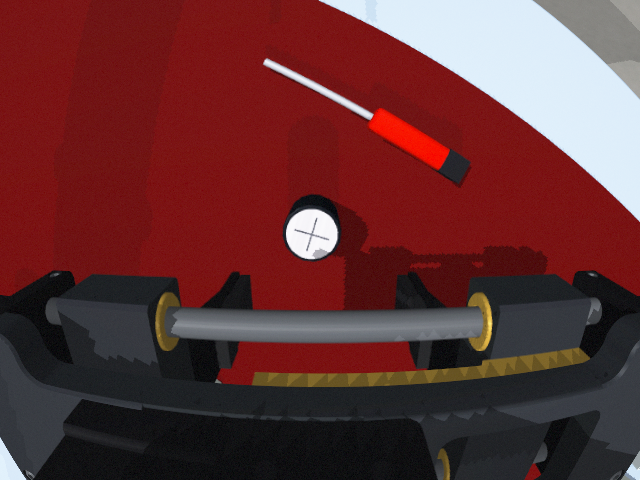

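The large capacitor's top centre is at (311,234). The screwdriver is clear of it, at (265–468, 60–185).

```bash
python3 - <<'E'
from h import *
c,s=pickle.load(open("w5.pkl","rb"))
print(wcast(c,s,[(311.5,234),(390,130),(468,175)],55))
E
```

```text
[[674.22324259  20.93155002]
 [763.15597841   6.63735549]
 [763.75555211 -58.29587458]]
```

Emit:
play_rows(
  moves="0.03 0.2 -0.4 0 0 0;0 0.13 -0.5 0 0 0;0 0 -0.5 0 0 0;0 0 -0.5 0 0 0;0 0 -0.5 0 0 0;0 0 -0.5 0 0 0;0 0 -0.5 0 0 0;0 0 -0.4 0 0 0;0 0 -0.3 0 0 0;0 0 0 0 0 0",
)

```text
t: 20.35
tool_pos: [672.3, 21.9, 17.6]
tool_rot: [[0.89, 0.456, -0.004], [0.456, -0.89, -0.0], [-0.004, -0.002, -1.0]]
contact_force: [-0.2, -0.6, 0.2]
gripper_width: 69.8
finger_force: 0.0
```

Emit:
play_rows(
  moves="0 0 0 0 0 0;0 0 0 0 0 0;0 0 0 0 0 0;0 0 0 0 0 0;0 0 0 0 0 0;0 0 0 0 0 0;0 0 0 0 0 0;0 0 0 0 0 0;0 0 0 0 0 0;0 0 0 0 0 0",
  gripper=0.3,
  grip_force=20,
)

```text
t: 21.18
tool_pos: [674.5, 22.1, 21.1]
tool_rot: [[0.89, 0.456, 0.001], [0.456, -0.89, -0.0], [0.001, 0.001, -1.0]]
contact_force: [-0.4, -1.4, 4.7]
gripper_width: 41.5
finger_force: 20.0
```

Emit:
play_rows(
  moves="0 0 0.2 0 0 0;0 0 0.4 0 0 0;0 0 0.5 0 0 0;0 0 0.6 0 0 0;0 0 0.6 0 0 0;-0.2 0 0.6 0 0 0;-0.4 -0.2 0.4 0 0 0;-0.7 -0.3 0.3 0 0 0;-0.9 -0.4 0 0 0 0;-0.9 -0.4 0 0 0 0",
)

```text
t: 22.02
tool_pos: [580.8, -16.3, 130.4]
tool_rot: [[0.889, 0.457, 0.003], [0.457, -0.889, 0.0], [0.002, 0.001, -1.0]]
contact_force: [-0.2, 0.0, -0.1]
gripper_width: 41.2
finger_force: 20.0
```

Emit:
play_rows(
  moves="-0.9 -0.4 0 0 0 0;-0.9 -0.4 0 0 0 0;-0.8 -0.35 0 0 0 0;-0.7 -0.25 0 0 0 0;-0.5 -0.2 0 0 0 0;-0.3 -0.1 0 0 0 0;-0.1 -0.03 0 0 0 0;0 0 0 0 0 0;0 0 0 0 0 0;0 0 0 0 0 0",
)

```text
t: 22.85
tool_pos: [456.0, -68.0, 128.7]
tool_rot: [[0.889, 0.457, 0.001], [0.457, -0.889, 0.0], [0.001, 0.0, -1.0]]
contact_force: [0.6, 0.7, -0.6]
gripper_width: 41.4
finger_force: 20.0
```

```bash
python3 - <<'E'
from h import *
c,s=wshot("w6");print(s["tool_pos"],s["contact_force"])
E
```

```text
[455.96390058 -67.96679586 128.69301444] [ 0.61101645  0.65940544 -0.58461865]
```

View pics/w6.png

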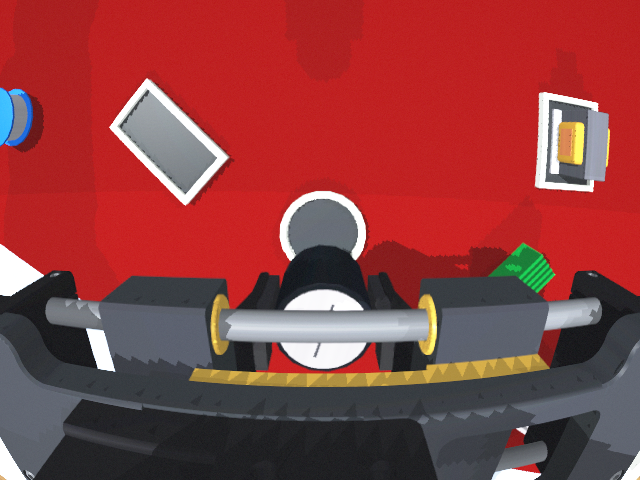

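The transformer sits in its nest at (575,142). The large round nest spans columns 279–367 with its top at row 191. The long nest's corners are (148,79), (230,158), (186,205) and (110,127).

```bash
python3 - <<'E'
from h import *
c,s=pickle.load(open("w6.pkl","rb"))
P=wcast(c,s,[(279.5,230),(323,190.5),(366.5,230)],11);a=(P[0]+P[2])/2;t=np.array(s["tool_rot"])[:2,0]
print(P,a,P[1]-34*t)
print(rect(wcast(c,s,[(148,79),(230,158),(186,205),(110,127)],11)))
E
```

```text
[[441.43384749 -36.1424959 ]
 [484.64050916 -52.21214243]
 [472.67380287 -96.70724242]] [457.05382518 -66.42486916] [454.40555903 -67.76355805]
(array([465.1,  78. ]), array([98.1, 53. ]), 72.0)
```

Emit:
play_rows(
  moves="-0.02 0 -0.4 0 0 0;0 0 -0.5 0 0 0;0 0 -0.5 0 0 0;0 0 -0.5 0 0 0;0 0 -0.5 0 0 0;0 0 -0.4 0 0 0;0 0 -0.3 0 0 0;0 0 -0.2 0 0 0;0 0 -0.1 0 0 0;0 0 0 0 0 0",
)

```text
t: 23.73
tool_pos: [454.2, -68.4, 26.0]
tool_rot: [[0.89, 0.457, -0.001], [0.457, -0.89, 0.0], [-0.0, -0.001, -1.0]]
contact_force: [-1.2, -0.2, -1.1]
gripper_width: 41.9
finger_force: 20.0
```

Emit:
play_rows(
  moves="0 0 0 0 0 0;0 0 0 0 0 0;0 0 0 0 0 0;0 0 0 0 0 0;0 0 0 0 0 0;0 0 0 0 0 0;0 0 0 0 0 0;0 0 0 0 0 0;0 0 0 0 0 0;0 0 0 0 0 0",
)

```text
t: 24.57
tool_pos: [454.3, -68.7, 26.4]
tool_rot: [[0.89, 0.456, -0.0], [0.456, -0.89, -0.0], [-0.0, 0.0, -1.0]]
contact_force: [0.5, -0.0, -1.0]
gripper_width: 41.4
finger_force: 20.0
```

Emit:
play_rows(
  moves="0 0 -0.06 0 0 0;0 0 0 0 0 0;0 0 0 0 0 0;0 0 0 0 0 0;0 0 0 0 0 0;0 0 0 0 0 0;0 0 0 0 0 0;0 0 0 0 0 0;0 0 0 0 0 0;0 0 0 0 0 0",
)

```text
t: 25.4
tool_pos: [454.3, -68.7, 24.6]
tool_rot: [[0.89, 0.456, 0.0], [0.456, -0.89, -0.0], [-0.0, 0.0, -1.0]]
contact_force: [-0.0, -0.4, -0.9]
gripper_width: 41.5
finger_force: 20.0
```

Emit:
play_rows(
  moves="0 0 0 0 0 0;0 0 0 0 0 0;0 0 0 0 0 0;0 0 0 0 0 0;0 0 0 0 0 0;0 0 0 0 0 0;0 0 0 0 0 0;0 0 0 0 0 0;0 0 0 0 0 0;0 0 0 0 0 0",
  gripper=0.7,
)

```text
t: 26.23
tool_pos: [454.3, -68.7, 24.6]
tool_rot: [[0.89, 0.456, -0.0], [0.456, -0.89, -0.0], [-0.0, 0.0, -1.0]]
contact_force: [-0.1, 0.4, 0.1]
gripper_width: 60.9
finger_force: 0.0
```

Emit:
play_rows(
  moves="0 0 0.2 0 0 0;0 0 0.4 0 0 0;0 0 0.6 0 0 0;0 0 0.6 0 0 0;0 0 0.6 0 0 0;0 0 0.6 0 0 0;0 0 0.4 0 0 -0.3;0 -0.3 0.2 0 0 -0.6;0 -0.6 0 0 0 -0.8;0 -0.7 0 0 0 -0.8",
)

```text
t: 27.07
tool_pos: [455.0, -116.2, 133.9]
tool_rot: [[0.975, 0.221, 0.002], [0.221, -0.975, -0.001], [0.002, 0.001, -1.0]]
contact_force: [0.3, 1.1, 0.7]
gripper_width: 61.0
finger_force: 0.0
```

Emit:
play_rows(
  moves="-0.2 -0.7 0 0 0 -0.9;-0.3 -0.7 0 0 0 -0.9;-0.3 -0.7 0 0 0 -0.9;-0.3 -0.7 0 0 0 -0.9;-0.3 -0.5 0 0 0 -0.9;-0.3 -0.4 0 0 0 -0.9;-0.3 -0.3 0 0 0 -0.9;-0.2 -0.1 0 0 0 -0.9;0 0 0 0 0 -0.9;0 0 0 0 0 -0.9",
)

```text
t: 27.9
tool_pos: [387.9, -240.1, 133.1]
tool_rot: [[0.776, -0.63, 0.0], [-0.63, -0.776, -0.0], [0.0, 0.0, -1.0]]
contact_force: [-0.2, 0.3, 0.3]
gripper_width: 61.0
finger_force: 0.0
```

Emit:
play_rows(
  moves="-0.1 0 0 0 0 -0.6;0 0 0 0 0 -0.5;0 0 0 0 0 0;0 0 0 0 0 0;0 0 0 0 0 0;0 0 0 0 0 0;0 0 0 0 0 0;0 0 0 0 0 0;0 0 0 0 0 0;0 0 0 0 0 0",
)

```text
t: 28.73
tool_pos: [385.3, -239.7, 132.6]
tool_rot: [[0.707, -0.708, -0.0], [-0.708, -0.707, 0.0], [-0.0, 0.0, -1.0]]
contact_force: [-0.1, 0.4, -1.2]
gripper_width: 60.6
finger_force: 0.0
```

```bash
python3 - <<'E'
from h import *
c,s=wshot("w7");print(s["tool_pos"])
E
```

```text
[ 385.30934807 -239.68473949  132.55398139]
```

View pics/w7.png

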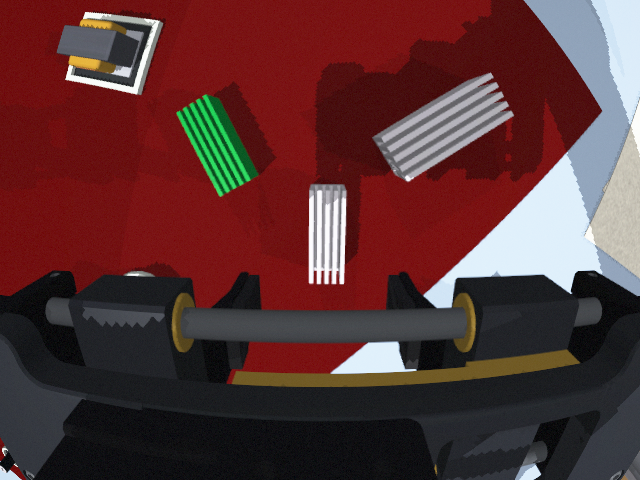

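The heatsink's top spans (310,190) to (344,284), aligned between the fingers. The green and the larger grey heatsinks are clear of it.

```bash
python3 - <<'E'
from h import *
c,s=pickle.load(open("w7.pkl","rb"))
for r in(185,191): print(rect(wcast(c,s,[(310,r),(346,r),(344.5,284),(309,284)],37)))
E
```

```text
(array([ 384.9, -242. ]), array([74.5, 26.7]), -44.9)
(array([ 383.4, -240.5]), array([70.3, 26.7]), -45.0)
```

Emit:
play_rows(
  moves="-0.06 -0.03 -0.4 0 0 0;0 0 -0.5 0 0 0;0 0 -0.5 0 0 0;0 0 -0.5 0 0 0;0 0 -0.5 0 0 0;0 0 -0.5 0 0 0;0 0 -0.5 0 0 0;0 0 -0.4 0 0 0;0 0 -0.15 0 0 0;0 0 0 0 0 0",
)

```text
t: 29.62
tool_pos: [382.7, -240.0, 13.1]
tool_rot: [[0.707, -0.708, -0.002], [-0.708, -0.707, 0.002], [-0.003, 0.0, -1.0]]
contact_force: [0.3, 0.3, -1.3]
gripper_width: 60.7
finger_force: 0.0
```

Emit:
play_rows(
  moves="0 0 0 0 0 0;0 0 0 0 0 0;0 0 0 0 0 0;0 0 0 0 0 0;0 0 0 0 0 0;0 0 0 0 0 0;0 0 0 0 0 0;0 0 0 0 0 0;0 0 0 0 0 0;0 0 0 0 0 0",
  gripper=0.15,
  grip_force=18,
)

```text
t: 30.45
tool_pos: [383.6, -240.7, 14.3]
tool_rot: [[0.707, -0.708, 0.0], [-0.708, -0.707, -0.0], [0.0, 0.0, -1.0]]
contact_force: [-1.0, 1.0, 3.5]
gripper_width: 26.1
finger_force: 18.0
```

Emit:
play_rows(
  moves="0 0 0.2 0 0 0;0 0 0.4 0 0 0;0 0 0.5 0 0 0;0 0 0.6 0 0 0;0 0 0.6 0 0 0;0 0 0.6 0 0 0;0 0 0.5 0 0 0;0.1 0.2 0.4 0 0 0.3;0.2 0.5 0.2 0 0 0.6;0.3 0.8 0 0 0 0.9",
)

```text
t: 31.28
tool_pos: [401.9, -197.5, 135.9]
tool_rot: [[0.821, -0.571, 0.002], [-0.571, -0.821, -0.002], [0.003, 0.001, -1.0]]
contact_force: [0.3, -0.5, -0.7]
gripper_width: 26.1
finger_force: 18.0
```

Emit:
play_rows(
  moves="0.3 0.8 0 0 0 0.95;0.3 0.8 0 0 0 0.95;0.3 0.8 0 0 0 0.95;0.3 0.8 0 0 0 0.95;0.3 0.8 0 0 0 0.95;0.3 0.8 0 0 0 0.95;0.3 0.8 0 0 0 0.95;0 0.8 0 0 0 0.95;0 0.8 0 0 0 0.95;0 0.7 0 0 0 0.95",
)

```text
t: 32.12
tool_pos: [464.1, 43.3, 134.1]
tool_rot: [[0.94, 0.343, -0.0], [0.343, -0.94, 0.0], [-0.0, -0.0, -1.0]]
contact_force: [0.5, -0.9, -0.6]
gripper_width: 26.1
finger_force: 18.0
```

Emit:
play_rows(
  moves="0 0.5 0 0 0 0.95;0 0.3 0 0 0 0.95;0 0.2 0 0 0 0.95;0 0.1 0 0 0 0.95;0 0 0 0 0 0.95;0 0 0 0 0 0.95;0 0 0 0 0 0.95;0 0 0 0 0 0.95;0 0 0 0 0 0.95;0 0 0 0 0 0.55",
)

```text
t: 32.95
tool_pos: [464.1, 74.5, 134.0]
tool_rot: [[0.307, 0.952, -0.0], [0.952, -0.307, -0.0], [-0.0, -0.0, -1.0]]
contact_force: [0.3, -0.3, -0.3]
gripper_width: 26.0
finger_force: 18.0
```

Emit:
play_rows(
  moves="0 0 0 0 0 0;0 0 0 0 0 0;0 0 0 0 0 0;0 0 0 0 0 0;0 0 0 0 0 0;0 0 0 0 0 0;0 0 0 0 0 0;0 0 0 0 0 0;0 0 0 0 0 0;0 0 0 0 0 0",
)

```text
t: 33.78
tool_pos: [464.5, 74.4, 134.1]
tool_rot: [[0.312, 0.95, 0.0], [0.95, -0.312, -0.0], [-0.0, 0.0, -1.0]]
contact_force: [-0.1, -0.2, -0.2]
gripper_width: 25.6
finger_force: 18.0
```

```bash
python3 - <<'E'
from h import *
c,s=wshot("w8");print(s["tool_pos"])
E
```

```text
[464.51709165  74.42426518 134.083297  ]
```

View pics/w8.png

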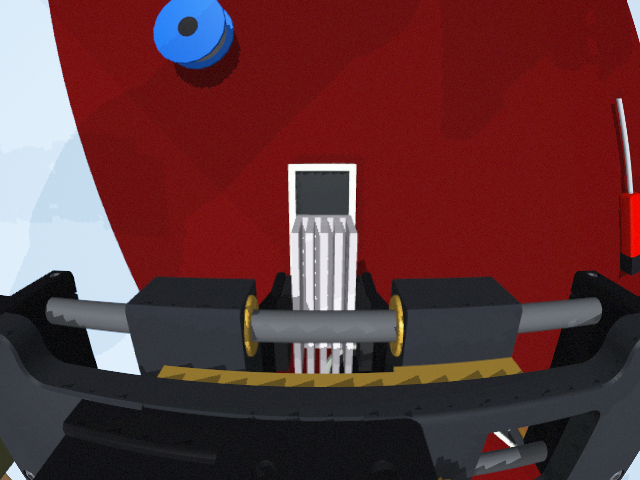

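The heatsink is aligned with the long nest, whose far edge is at row 164, columns 288–356. I lower it.

Emit:
play_rows(
  moves="0.03 0.12 -0.4 0 0 0;0 0 -0.5 0 0 0;0 0 -0.5 0 0 0;0 0 -0.5 0 0 0;0 0 -0.5 0 0 0;0 0 -0.5 0 0 0;0 0 -0.4 0 0 0;0 0 -0.3 0 0 0;0 0 -0.15 0 0 0;0 0 -0.05 0 0 0",
)

```text
t: 34.67
tool_pos: [464.9, 78.2, 19.2]
tool_rot: [[0.311, 0.95, -0.001], [0.95, -0.311, 0.0], [-0.0, -0.001, -1.0]]
contact_force: [-0.4, -1.0, -0.7]
gripper_width: 25.8
finger_force: 18.0
```

Emit:
play_rows(
  moves="0 0 0 0 0 0;0 0 0 0 0 0;0 0 0 0 0 0;0 0 0 0 0 0;0 0 0 0 0 0;0 0 0 0 0 0;0 0 0 0 0 0;0 0 0 0 0 0;0 0 0 0 0 0;0 0 0 0 0 0",
)

```text
t: 35.5
tool_pos: [465.4, 78.0, 20.1]
tool_rot: [[0.312, 0.95, 0.0], [0.95, -0.312, -0.0], [-0.0, 0.0, -1.0]]
contact_force: [0.3, 0.2, -1.1]
gripper_width: 25.7
finger_force: 18.0
```

Floor contact should come at about 17.3, so I go down 2.7 mm more, release and lift.

Emit:
play_rows(
  moves="0 0 -0.09 0 0 0;0 0 0 0 0 0;0 0 0 0 0 0;0 0 0 0 0 0;0 0 0 0 0 0;0 0 0 0 0 0;0 0 0 0 0 0;0 0 0 0 0 0;0 0 0 0 0 0;0 0 0 0 0 0",
)

```text
t: 36.33
tool_pos: [465.3, 78.0, 17.3]
tool_rot: [[0.312, 0.95, -0.0], [0.95, -0.312, -0.0], [-0.0, -0.0, -1.0]]
contact_force: [-0.2, -0.3, -0.7]
gripper_width: 26.1
finger_force: 18.0
```

Emit:
play_rows(
  moves="0 0 0 0 0 0;0 0 0 0 0 0;0 0 0 0 0 0;0 0 0 0 0 0;0 0 0 0 0 0;0 0 0 0 0 0;0 0 0 0 0 0;0 0 0 0 0 0;0 0 0 0 0 0;0 0 0 0 0 0",
  gripper=0.55,
)

```text
t: 37.17
tool_pos: [465.4, 78.0, 17.4]
tool_rot: [[0.312, 0.95, 0.0], [0.95, -0.312, -0.0], [-0.0, 0.0, -1.0]]
contact_force: [-0.1, 0.8, 0.6]
gripper_width: 47.7
finger_force: 0.0
```

Emit:
play_rows(
  moves="0 0 0.2 0 0 0;0 0 0.4 0 0 0;0 0 0.6 0 0 0;0 0 0.8 0 0 0;0 0 0.8 0 0 0;0 0 0.8 0 0 0;0 0 0.8 0 0 0;0.3 0.3 0.6 0 0 0;0.6 0.5 0.4 0 0 0;0.8 0.5 0.2 0 0 0",
)

```text
t: 38.0
tool_pos: [517.5, 117.2, 189.2]
tool_rot: [[0.313, 0.95, 0.005], [0.95, -0.313, -0.002], [-0.0, 0.005, -1.0]]
contact_force: [0.7, 0.6, -1.1]
gripper_width: 47.8
finger_force: 0.0
```

Emit:
play_rows(
  moves="0.9 0.5 0 0 0 0;0.9 0.5 0 0 0 0;0.9 0.5 0 0 0 0;0.9 0.5 0 0 0 0;0.7 0.3 0 0 0 0;0.3 0.1 0 0 0 0;0 0 0 0 0 0;0 0 0 0 0 0;0 0 0 0 0 0;0 0 0 0 0 0",
)

```text
t: 38.83
tool_pos: [653.8, 188.5, 186.1]
tool_rot: [[0.312, 0.95, 0.001], [0.95, -0.312, -0.001], [-0.0, 0.001, -1.0]]
contact_force: [0.5, -0.0, 1.0]
gripper_width: 48.1
finger_force: 0.0
```

```bash
python3 - <<'E'
from station import robot
import cv2,numpy as np
t=robot.capture("top")["img"];s=robot.capture("scene")["img"]
cv2.imwrite("pics/end.png",np.vstack([cv2.resize(t[70:345,60:560],(545,300)),cv2.resize(s[150:400],(545,300))])[:,:,::-1])
E
```

```text
(no output)
```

View pics/end.png

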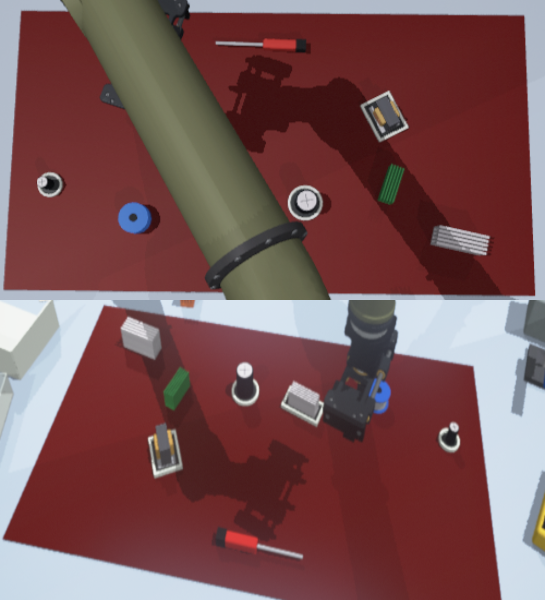

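All four parts stand upright inside their nests, and the reel and screwdriver haven't moved. I hand the job in.

```bash
python3 -c "
from station import robot
print(robot.hand_in())"
```

```text
the job is handed in; nothing more can be done
None
```

All four parts stand upright in their nests and are released, the reel and screwdriver look undisturbed in the final pictures, and I handed the job in at about 39 s; no verdict was returned.

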